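# Rack the brass-headed glass stamp by its balance point

## Task

Pick up the glassmaker's stamp with the brass head by its balance point (the head is heavy, so that is well forward of the middle), so that it hangs level, and lower it into both forks of the tool rest, brass head just outside the red fork, without letting it drop. Keep it level all the way, leave the black-headed stamp and the wooden shaping block where they lie, and let go.

Things in the scene. Friction and masses are not known exactly. Their poses are not given: they have to be found in the camera images.
- stamp: Stamp to move: brass block head (30 long, 40 x 40 mm) on a round steel bar, 16 mm diameter; wooden grip (26 mm diameter) and 40 x 40 mm wooden end plate at the other end; 282 mm long, 0.65 to 0.95 kg. Lies level, bar axis 20 mm up. Origin: the balance point, on the bar's axis 57 mm behind the head's rear face; x towards the head. Bare bar from 57 mm ahead of the origin to 113 mm behind it.
- rest: Fixed tool rest: dark base 160 x 80 x 10 mm with two V forks 6 mm thick (45 degree sides, mouth 50 mm wide, tips 114 mm up). Origin at table level under the seat, where the stamp's balance point should come; x along the seated bar, towards the red fork. Red fork at x = +36 mm, blue fork at x = -84 mm, base from -104 to +56 mm. A seated 16 mm bar's axis is 100 mm above the table.
- graphite: Not to be moved: a stamp of exactly the same shape and size with a black graphite head, lying on the table nearby. Origin on the bar's axis 57 mm behind the rear face of its head, x towards the head.
- block: Not to be moved: a wooden shaping block, a pale wooden cup 68 mm across and 46 mm high with a thin straight wooden handle, lying on the table nearby. Origin at table level under the handle, 50 mm from the cup's centre; x towards the cup; the handle's end is 132 mm behind the origin.

How it is judged (in metres and radians):
On the way:
1. the brass-headed stamp is held clear of the table (bar at least 60 mm up), gripped within 30 mm of its balance point (height (world z) of stamp above 0.06 m and contact force between the fingers and stamp above 1 N and x of the grasp point in the frame of stamp between -0.03 and 0.03 m), for 0.2 s.
At the end, for the whole second after the job is handed in: The brass-headed stamp lies released and still in both forks, head outside the red one; balance point along the bar -20 to +30 mm from the seat, 10 mm across and in height, within 10 degrees of the rest's direction; the other stamp and the block within 20 mm of their starts (x of stamp in the frame of rest between -0.02 and 0.03 m and y of stamp in the frame of rest between -0.01 and 0.01 m and z of stamp in the frame of rest between 0.09 and 0.11 m and angle between the x axis of stamp and the x axis of rest, either way round below 0.17 rad and contact force between stamp and rest above 2 N and linear speed of stamp below 0.02 m/s and contact force between the fingers and stamp below 0.1 N and distance of each of graphite, block from where it was at the start of the episode below 0.02 m); the robot touches nothing.
It fails at once if the brass-headed stamp's bar is more than 15 degrees off level (angle between stamp's own x axis and vertical below 1.309 rad or angle between stamp's own x axis and vertical above 1.833 rad).
It fails at once if the brass-headed stamp is let go more than 20 mm above its seat in the rest (height (world z) of stamp above 0.12 m and contact force between the fingers and stamp below 0.1 N).
It fails at once if the black-headed stamp or the wooden block is moved more than 20 mm (distance of any of graphite, block from where it was at the start of the episode above 0.02 m).
It also fails if it takes over 38 s, if anything falls off the work surface, if the arm or the gripper's body presses on something with over 40 N, if the wrist force passes 120 N, or if a joint passes its speed limit or range.

## Robot

A 6-joint arm with a two-finger parallel gripper is mounted at the origin on the work surface. World frame = base frame: x ahead of the robot, y to its left, z up, the work surface at z = 0. Lengths are in m, angles in degrees, forces in N, time in s.
With the tool pointing down it reaches from about 0.35 to 0.925 m from the base axis. Payload 6.4 kg.
Tool frame: the origin (TCP) lies on the centre line of the jaws, within the pads' length; the fingertips stand 19 mm ahead of it and the grasp point (between the pads) is the TCP; x points along the fingers, y is the direction in which the jaws open and shut, and the axes are right-handed (so a half turn about x gives the same grasp; the last joint's range is limited). The gripper opens to 85 mm and grips with 20 to 120 N. Pads are 22 mm wide; open, the fingers measure 114 mm over their backs; the gripper's body (76 mm by 85 mm) begins 54 mm behind the grasp point. The pads swing forward as they close: fully open they stand 13 mm farther back than shut.
Start: joints at [-85.434, 14.043, 89.255, -0, 76.702, -9.975], TCP at [0.163, -0.629, 0.25] pointing down, gripper open.
Joint ranges: [-179.41, 179.41], [-58.25, 129.5], [7.25, 145.43], [-54.29, 234.29], [11.92, 165.04], [-157.13, 157.13]. Speed limits (degrees/s): [147.25, 147.25, 180, 180, 180, 180].

## Interface

Orientations are given as [roll, pitch, yaw] about the fixed x, y, z axes, in that order (R = Rz(yaw) Ry(pitch) Rx(roll)).
In Python, from rig import arm, get_image, camera_model, close_job, models gives the robot as it stands.
- The arm moves only by the tool servo_tool, never from a script. Its argument "targets" is a list that holds one entry, the list of rows, each a list of 7 numbers: the shift along the tool's x, y, z in mm, then the turn, a rotation vector about the tool's x, y, z in rad, then the finger opening in mm, from 0 to 85.4. In form: [[[dx, dy, dz, ax, ay, az, grip], ...]]. A call has 1 to 5 rows; each row is the pose to reach, as a shift and turn from the pose measured when the call began, along the tool's axes at that moment; what a row does not reach only later rows make up. A row lasts 1/8 s, in which the tool goes at most 62.5 mm and 10.7 degrees, less where a joint would pass 70% of its speed; a pose out of reach is approached as far as the arm can. A call with a gripper value outside its range is refused whole. The fingers move at their own pace and stop on an object; "squeeze" is the grip in N (left out, the last holds). Time passes only in rows, so rows that repeat a pose let the fingers close. It gives the time, the measured TCP pose, the force and the opening at its end, in the units of the state.
- arm.get_obs(): the state, without advancing time (a new reading comes with each control period).
- get_image(name): name is "scene" or "top"; returns the picture (480x640x3 uint8, red, green, blue); there is no depth.
- camera_model(name): a dict with "fx", "fy", "cx", "cy" (pixels), "eye" and "attitude" of the camera in the world. Camera axes: x right, y down, z forward; pixel columns grow to the right and rows downward; lengths in m; the calibration is good to about 2 mm. A picture is of the moment at which its call begins. camera_model takes no time and is no camera call.
- close_job(): hands the job in, once; it reports no verdict.
Trained networks look in the newest picture that a camera, given by its name, has taken for a name from the list of things; names that differ only in an ending like _2 or _b are one class to them, and where a whole thing is asked for, a point or a joint stands for the part that bears it (a point fixed in the world has none). Each returns a list of dicts, best first, with "score" (0 to 1); they miss things now and then, are a little off and sometimes report something else, mostly with a low value. They report only what shows in the picture. A call takes as long as a camera call.
- models.boxes_of(camera, name): "at" ([x, y, z] in m, in world coordinates, good to about 4 mm: the middle of the surface that is visible of it).
The state is a dict: "t": time; "q": joint angles; "qvel": joint speeds; "joint_efforts": joint torques, N m; "ee_pos": TCP position; "orientation": TCP orientation; "wrist_force": force on the tool from outside, world axes, zero at the start; "moment": the same for the moment, N m; "opening": finger opening in m.
Only numpy, scipy, OpenCV 4.12 (cv2) and the standard library are available. Lean on these libraries where they do the work, as an engineer would, in place of code of your own. Each camera call takes 0.05 s, during which the arm holds its last target.

## Working session

There is one attempt and no reset: what is moved stays moved. The work goes in short steps, Python scripts to look and compute and a tool call to move; the robot and the scene stay as the last step left them, time stands still between calls to the robot, and variables do not carry over. Pictures are saved under pics/ and viewed, and the job is handed in when it is done.

Besides the shell and the picture viewer there is one more tool, called after ">>>" in YAML: its name, and indented under it one key for each argument. servo_tool: Moves the arm, as the interface text tells. Its arguments: {"type":"object","properties":{"targets":{"type":"array","items":{"type":"array","items":{"type":"array","items":{"type":"number"}}}},"squeeze":{"type":"number"}},"required":["targets"]}

```bash
mkdir -p pics; ls; python3 - <<'E'
from rig import arm, get_image, camera_model, models
import cv2
print(arm.get_obs())
for n in ("scene","top"):
    im=get_image(n); cv2.imwrite(f"pics/{n}0.png",im[:,:,::-1]); print(n,camera_model(n))
for n in ("stamp","rest","graphite","block"):
    for c in ("top",): print(n,c,models.boxes_of(c,n))
E
```

```text
pics
{'t': 0.0, 'q': array([-8.54332030e+01,  1.40829156e+01,  8.93261938e+01, -4.09380471e-04,
        7.66995320e+01, -9.97533622e+00]), 'qvel': array([-0.0176163 , -0.04169734,  0.00212568, -0.00596196, -0.03387281,
       -0.12008803]), 'joint_efforts': array([-4.48158071e-04, -4.29512465e+01, -3.26128650e+01, -8.84290102e-05,
        5.44172755e-03, -1.04818102e-05]), 'ee_pos': array([ 0.16317017, -0.62864823,  0.24918167]), 'orientation': array([-99.76532171,  89.89135793,  94.77690603]), 'wrist_force': array([-0.11760424, -0.99760374,  0.16510047]), 'moment': array([-0.03746706, -0.01226325, -0.00278836]), 'opening': 0.08516344134406549}
scene {'fx': 517.1129213539753, 'fy': 517.1129213539753, 'cx': 323.20598009772027, 'cy': 242.5423982711606, 'eye': array([0.96867518, 0.62438144, 0.60687469]), 'attitude': array([-125.53230785,    1.21572188,  143.54428728])}
top {'fx': 582.0342002145043, 'fy': 582.0342002145043, 'cx': 316.84239683390115, 'cy': 237.7159539739352, 'eye': array([0.3887107 , 0.02216007, 1.17034927]), 'attitude': array([-172.2364665 ,    0.46714158,  -91.10695809])}
stamp top [{'at': [0.5208, 0.056, 0.0298], 'score': 0.61}]
rest top [{'at': [0.5175, -0.1858, 0.0078], 'score': 0.75}]
graphite top [{'at': [0.4703, 0.3542, 0.0291], 'score': 0.66}]
block top [{'at': [0.5851, 0.1851, 0.0371], 'score': 0.78}]
```

View pics/top0.png

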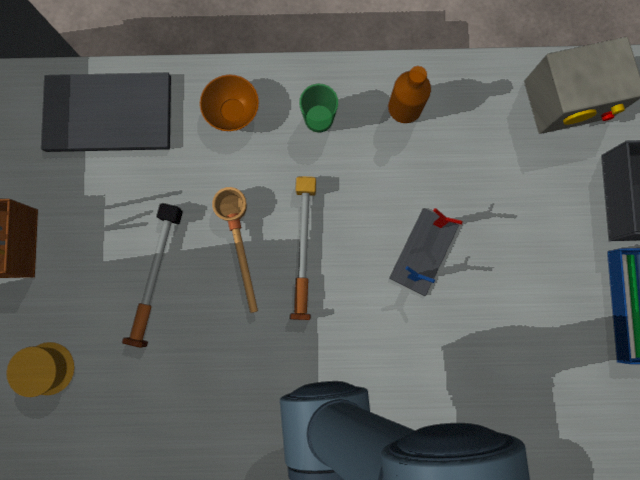

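View pics/scene0.png

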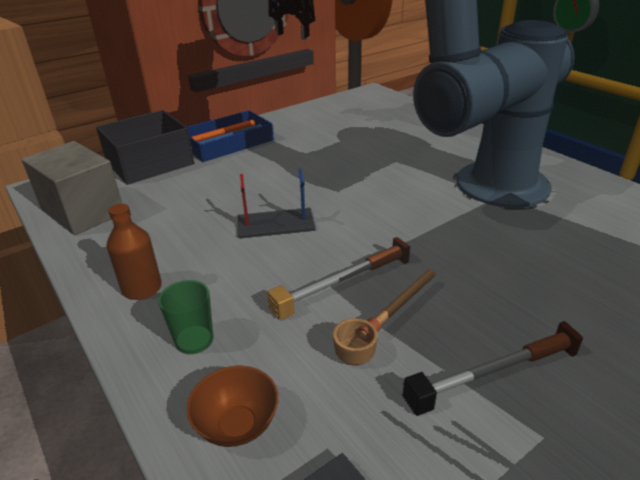

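The top view shows the brass head at (306,185) with its end plate at (300,317). The red fork is near (446,218) and the blue fork near (420,274). Next I'll zoom in.

```bash
python3 - <<'E'
import cv2
im=cv2.imread("pics/top0.png")
a=cv2.resize(im[170:330,270:340],None,fx=3.6,fy=3.6,interpolation=cv2.INTER_CUBIC)
b=cv2.resize(im[195:305,380:470],None,fx=5.2,fy=5.2,interpolation=cv2.INTER_CUBIC)
cv2.imwrite("pics/za.png",a);cv2.imwrite("pics/zb.png",b)
s=cv2.imread("pics/scene0.png")
cv2.imwrite("pics/zc.png",cv2.resize(s[160:245,225:325],None,fx=7,fy=7,interpolation=cv2.INTER_CUBIC))
E
```

```text
(no output)
```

View pics/za.png

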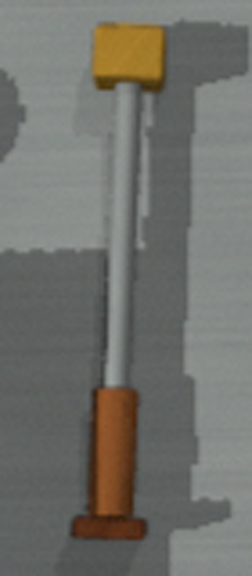

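View pics/zb.png

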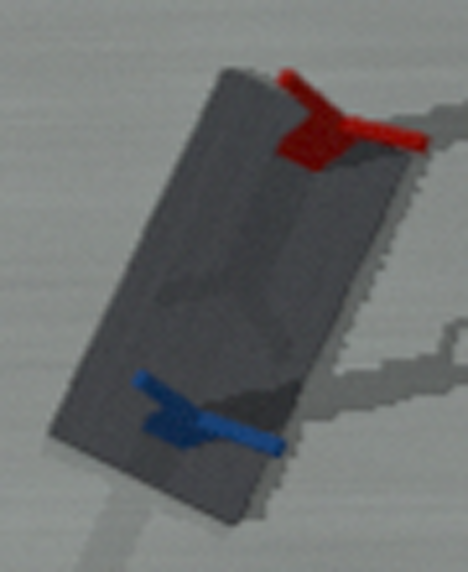

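View pics/zc.png

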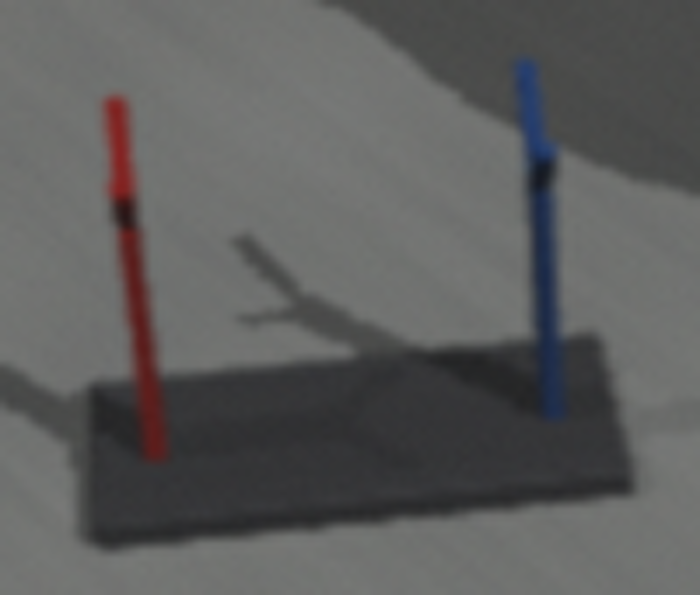

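```bash
cat > h.py <<'E'
import numpy as np
from scipy.spatial.transform import Rotation as R
from scipy.optimize import least_squares
from rig import camera_model
C={n:camera_model(n) for n in("top","scene")}
def proj(n,P):
    c=C[n]; r=R.from_euler('xyz',c['attitude'],degrees=True).as_matrix()
    p=(np.asarray(P)-c['eye'])@r
    return np.c_[c['fx']*p[:,0]/p[:,2]+c['cx'],c['fy']*p[:,1]/p[:,2]+c['cy']]
def zm(o,s,p): return np.array(o)+(np.array(p,float)+.5)/s-.5
def place(v,P):
    return np.asarray(P)/1000@R.from_euler('z',v[2]).as_matrix().T+[v[0],v[1],0]
def fit(obs,v0):
    f=lambda v:np.concatenate([(proj(n,place(v,P))-q).ravel() for n,P,q in obs])
    s=least_squares(f,v0,loss='soft_l1'); return s.x,f(s.x).reshape(-1,2)
E
python3 - <<'E'
from h import *
np.set_printoptions(precision=4,suppress=True)
rest=[("top",[(56,40,10),(-104,40,10),(-104,-40,10),(56,-40,10),(36,25,114),(36,-25,114),(-84,25,114),(-84,-25,114)],
 zm((380,195),5.2,[(225,68),(50,435),(237,525),(415,150),(287,76),(427,143),(137,376),(283,449)])),
 ("scene",[(56,40,0),(-104,40,0),(56,-40,10),(-104,-40,10)],zm((225,160),7,[(95,547),(632,492),(92,385),(600,335)]))]
for o in (rest[:1],rest[1:],rest):
    v,r=fit(o,[.52,-.19,-.4]); print(v,np.degrees(v[2]));print(r.T)
st=[("top",[(87,20,40),(87,-20,40),(57,20,40),(57,-20,40),(-195,20,40),(-195,-20,40)],
 zm((270,170),3.6,[(97,24),(165,27),(94,79),(162,81),(72,536),(145,538)]))]
v,r=fit(st,[.52,.05,0]); print(v,np.degrees(v[2]));print(r.T)
E
```

```text
[ 0.5371 -0.1971 -0.4796] -27.48052084311369
[[ 0.1605 -0.1554  0.379  -0.3109  0.7958 -1.3428  1.8813 -1.1683]
 [-0.6195 -0.3287  0.2764  0.9118  0.394  -0.613   0.999  -0.817 ]]
[ 0.5343 -0.1962 -0.4933] -28.26605605255565
[[-0.0258  0.3812 -0.4891  0.0936]
 [ 0.4883  0.7604 -1.0071 -0.6988]]
[ 0.5363 -0.1967 -0.4819] -27.613489321715168
[[ 0.027  -0.4628  0.0332 -0.4802  0.6193 -1.5437  1.5608 -1.5148 -0.8018
  -0.4209 -1.6485 -1.0758]
 [-0.2251 -0.0043  0.6878  1.3912  0.8335 -0.115   1.3823 -0.374   0.8871
   0.6618 -0.6127 -0.7451]]
[ 0.5793  0.0528 -0.0592] -3.389931294953488
[[-0.6725  0.5284 -0.5153  0.7558 -0.2758  0.2146]
 [-0.1398 -0.2299 -0.6501 -0.4529  0.6588  0.9404]]
```

```bash
cat >> h.py <<'E'
from rig import arm
def plan(pos,baryaw):
    """target: tool down, jaws perpendicular to bar at baryaw (deg). prints shift/turn in tool axes"""
    o=arm.get_obs(); R0=R.from_euler('xyz',o['orientation'],degrees=True)
    best=None
    for s in (90,-90):
        a=np.radians(baryaw+s); x=np.array([0,0,-1.]); y=np.array([np.cos(a),np.sin(a),0]); z=np.cross(x,y)
        rv=(R0.inv()*R.from_matrix(np.c_[x,y,z])).as_rotvec()
        if best is None or np.linalg.norm(rv)<np.linalg.norm(best): best=rv
    d=R0.inv().apply(np.array(pos)-o['ee_pos'])*1000
    print("shift",d.round(1),"|",round(np.linalg.norm(d)),"turn",best.round(4),"deg",round(np.degrees(np.linalg.norm(best)),1))
    print("t",o['t'],"q",np.round(o['q'],1),"pos",o['ee_pos'].round(4),"f",o['wrist_force'].round(1),o['moment'].round(2),"open",round(o['opening'],4))
    return d,best
E
python3 - <<'E'
from h import *
print(R.from_euler('xyz',arm.get_obs()['orientation'],degrees=True).as_matrix().round(2))
plan((.5793,.0528,.15),-3.4)
E
```

```text
[[-0.    0.25 -0.97]
 [ 0.   -0.97 -0.25]
 [-1.   -0.   -0.  ]]
shift [ 100.3 -555.4 -574. ] | 805 turn [ 0.3132 -0.      0.0007] deg 17.9
t 0.3 q [-85.4  14.1  89.3   0.   76.7 -10. ] pos [ 0.1632 -0.629   0.2499] f [-0.4 -0.8 -0.4] [-0.01  0.02 -0.05] open 0.0852
```

>>> servo_tool:
  targets:
    - [[0,-37,-38,0.02,0,0,70],[0,-74,-77,0.04,0,0,70],[0,-111,-115,0.06,0,0,70],[0,-148,-153,0.08,0,0,70],[0,-185,-191,0.105,0,0,70]]

```text
t: 0.92
ee_pos: [0.3023, -0.4004, 0.2501]
orientation: [-134.5, 90.0, 54.0]
wrist_force: [0.8, 0.0, -0.2]
opening: 0.0701
```

```bash
python3 -c "
from h import *
plan((.5793,.0528,.15),-3.4)"
```

```text
shift [ 100.4 -407.5 -340.7] | 541 turn [ 0.207  -0.0003  0.0003] deg 11.9
t 0.925 q [-65.9  -6.2 110.6   0.   75.6  15.6] pos [ 0.3023 -0.4004  0.2501] f [ 0.8  0.  -0.2] [-0.04 -0.05 -0.03] open 0.0701
```

>>> servo_tool:
  targets:
    - [[0,-41,-34,0.02,0,0,70],[0,-82,-68,0.04,0,0,70],[0,-123,-102,0.06,0,0,70],[0,-164,-136,0.08,0,0,70],[0,-205,-170,0.105,0,0,70]]

```text
t: 1.55
ee_pos: [0.441, -0.1711, 0.2505]
orientation: [167.7, 89.9, -9.9]
wrist_force: [-0.2, 0.3, 0.4]
opening: 0.0704
```

```bash
python3 -c "
from h import *
plan((.5793,.0528,.12),-3.4)"
```

```text
shift [ 130.6 -218.  -147.4] | 294 turn [ 0.101  -0.001  -0.0002] deg 5.8
t 1.55 q [-35.  -10.6 114.5   0.   76.1  52.6] pos [ 0.441  -0.1711  0.2505] f [-0.2  0.3  0.4] [-0.05  0.04 -0.02] open 0.0704
```

>>> servo_tool:
  targets:
    - [[0,-50,-35,0.025,0,0,70],[0,-100,-70,0.05,0,0,70],[20,-150,-102,0.075,0,0,70],[60,-195,-132,0.1,0,0,70],[100,-218,-147,0.101,0,0,70]]

```text
t: 2.17
ee_pos: [0.5803, 0.055, 0.1504]
orientation: [177.7, 89.8, -5.6]
wrist_force: [0.6, 0.0, 0.2]
opening: 0.07
```

```bash
python3 - <<'E'
from h import *
plan((.5793,.0528,.024),-3.4)
from rig import get_image
import cv2
for n in("top","scene"): cv2.imwrite(f"pics/{n}1.png",get_image(n)[:,:,::-1])
s=cv2.imread("pics/scene1.png");cv2.imwrite("pics/zd.png",cv2.resize(s[150:350,230:430],None,fx=3,fy=3,interpolation=cv2.INTER_CUBIC))
E
```

```text
shift [126.4   2.2   1.3] | 126 turn [ 0.0019 -0.0036 -0.0001] deg 0.2
t 2.175 q [ -5.7  11.4 103.5   0.   64.9  87.6] pos [0.5803 0.055  0.1504] f [0.6 0.  0.2] [ 0.01 -0.02 -0.03] open 0.07
```

View pics/zd.png

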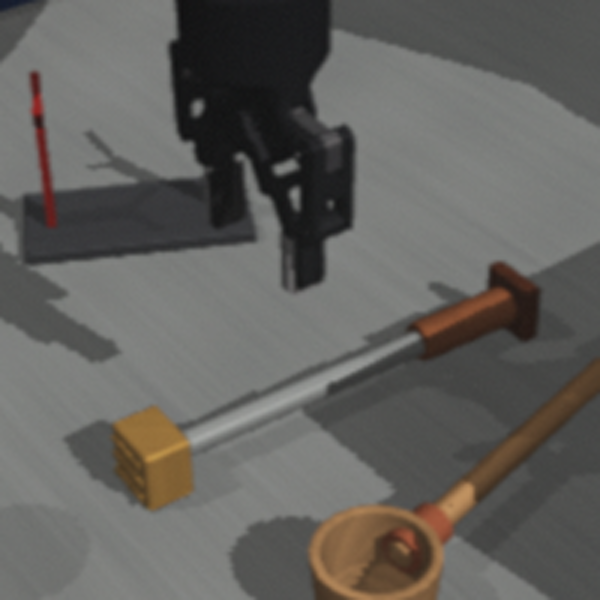

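```bash
python3 - <<'E'
from h import *
import cv2
# overlay predicted stamp on initial scene image
v=[.5793,.0528,np.radians(-3.4)]
im=cv2.imread("pics/scene0.png")
P=[(57,20,40),(87,20,40),(87,-20,40),(57,-20,40),(87,20,0),(-195,20,40),(-195,-20,40),(-195,20,0),(0,0,20),(57,0,20),(-113,0,20)]
big=cv2.resize(im[220:340,250:420],None,fx=4,fy=4,interpolation=cv2.INTER_CUBIC)
for p in proj("scene",place(v,P)):
    cv2.circle(big,tuple(int(a) for a in ((p-[250,220]+.5)*4)),3,(0,255,0),1)
cv2.imwrite("pics/ze.png",big)
E
```

```text
(no output)
```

View pics/ze.png

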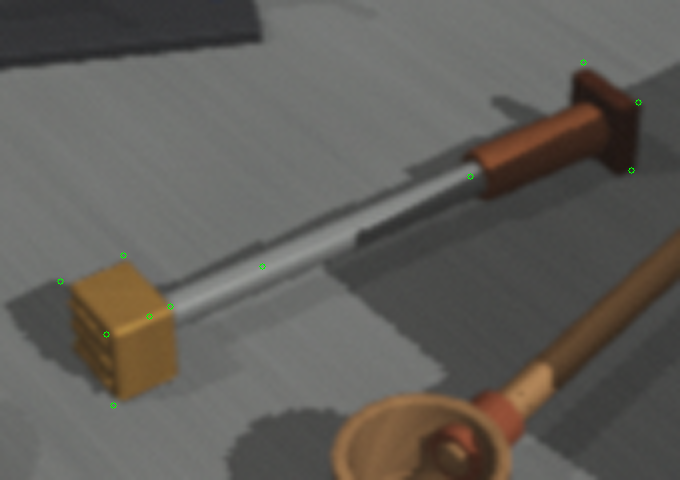

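The scene overlay agrees with the fit to about 2 mm: the head's rear corners fall at (172,308) and (124,262), against predictions of (170,306) and (123,255). The gripper hangs over the bar, so I'll descend.

>>> servo_tool:
  targets:
    - [[30,2,2.5,0.002,-0.0036,0,70],[60,2,2.5,0.002,-0.0036,0,70],[90,2,2.5,0.002,-0.0036,0,70],[115,2,2.5,0.002,-0.0036,0,70],[126,2,2.5,0.002,-0.0036,0,70]]

```text
t: 2.9
ee_pos: [0.572, 0.0533, 0.0183]
orientation: [-2.6, 89.2, 174.0]
wrist_force: [1.2, -0.4, 0.7]
opening: 0.0702
```

```bash
python3 - <<'E'
from h import *
plan((.578,.0529,.024),-3.4)
from rig import get_image
import cv2
for n in("scene",): cv2.imwrite(f"pics/{n}2.png",get_image(n)[:,:,::-1])
s=cv2.imread("pics/scene2.png");cv2.imwrite("pics/zf.png",cv2.resize(s[150:350,230:430],None,fx=3,fy=3,interpolation=cv2.INTER_CUBIC))
E
```

```text
shift [-5.8  0.  -6. ] | 8 turn [0.0009 0.0137 0.0006] deg 0.8
t 2.9 q [ -6.   22.9 105.7  -0.   52.2  87.4] pos [0.572  0.0533 0.0183] f [ 1.2 -0.4  0.7] [ 0.   -0.01  0.01] open 0.0702
```

View pics/zf.png

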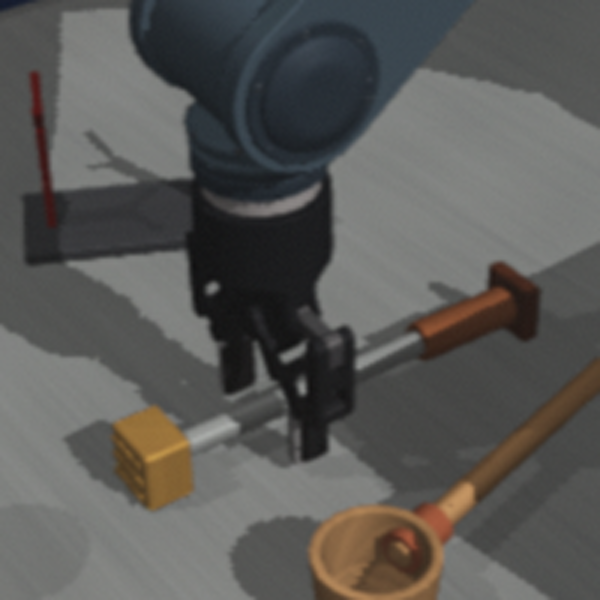

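The fingers straddle the bar, with the near finger at (310,440) in the zoomed view. The arm overshot by 6 mm, so I'll correct that.

>>> servo_tool:
  targets:
    - [[-6,0,-6,0,0.0137,0,70],[-6,0,-6,0,0.0137,0,70],[-6,0,-6,0,0.0137,0,70]]

```text
t: 3.32
ee_pos: [0.5784, 0.0529, 0.0246]
orientation: [-148.2, 89.9, 28.5]
wrist_force: [0.3, -0.9, -0.5]
opening: 0.07
```

```bash
python3 -c "
from h import *
plan((.578,.0529,.024),-3.4)"
```

```text
shift [0.6 0.1 0.4] | 1 turn [ 0.0009 -0.001   0.0006] deg 0.1
t 3.325 q [ -6.   22.6 105.3   0.   52.1  87.4] pos [0.5784 0.0529 0.0246] f [ 0.3 -0.9 -0.5] [-0.03 -0.05 -0.03] open 0.07
```

>>> servo_tool:
  targets:
    - [[0,0,0,0,0,0,40],[0,0,0,0,0,0,30],[0,0,0,0,0,0,22],[0,0,0,0,0,0,15],[0,0,0,0,0,0,10]]
  squeeze: 80

```text
t: 3.95
ee_pos: [0.5784, 0.0532, 0.0248]
orientation: [-119.5, 89.9, 57.1]
wrist_force: [-1.8, 2.1, 3.3]
opening: 0.0131
```

>>> servo_tool:
  targets:
    - [[0,0,0,0,0,0,8],[0,0,0,0,0,0,8],[0,0,0,0,0,0,8],[0,0,0,0,0,0,8]]

```text
t: 4.45
ee_pos: [0.5783, 0.0532, 0.0248]
orientation: [-116.3, 89.9, 60.4]
wrist_force: [-1.6, 1.0, 2.3]
opening: 0.0133
```

```bash
python3 -c "
from h import *
plan((.578,.0529,.024),-3.4)"
```

```text
shift [0.8 0.3 0.3] | 1 turn [ 0.0009 -0.0005  0.001 ] deg 0.1
t 4.45 q [-5.900e+00  2.260e+01  1.053e+02  1.000e-01  5.210e+01  8.740e+01] pos [0.5783 0.0532 0.0248] f [-1.6  1.   2.3] [ 0.19  0.2  -0.  ] open 0.0133
```

>>> servo_tool:
  targets:
    - [[-3,0,0,0,0,0,8],[-7,0,0,0,0,0,8],[-12,0,0,0,0,0,8],[-16,0,0,0,0,0,8],[-16,0,0,0,0,0,8]]

```text
t: 5.08
ee_pos: [0.5787, 0.0531, 0.0413]
orientation: [-149.2, 89.9, 27.5]
wrist_force: [0.5, -0.8, -7.4]
opening: 0.0134
```

```bash
python3 - <<'E'
from h import *
plan((.578,.0529,.024),-3.4)
from rig import get_image
import cv2
for n in("scene",): cv2.imwrite(f"pics/{n}3.png",get_image(n)[:,:,::-1])
s=cv2.imread("pics/scene3.png");cv2.imwrite("pics/zg.png",cv2.resize(s[150:350,230:430],None,fx=3,fy=3,interpolation=cv2.INTER_CUBIC))
E
```

```text
shift [17.3  0.3  0.7] | 17 turn [ 0.0009 -0.0015  0.0009] deg 0.1
t 5.075 q [-6.000e+00  2.090e+01  1.053e+02  1.000e-01  5.370e+01  8.740e+01] pos [0.5787 0.0531 0.0413] f [ 0.5 -0.8 -7.4] [-0.01  0.01  0.01] open 0.0134
```

View pics/zg.png

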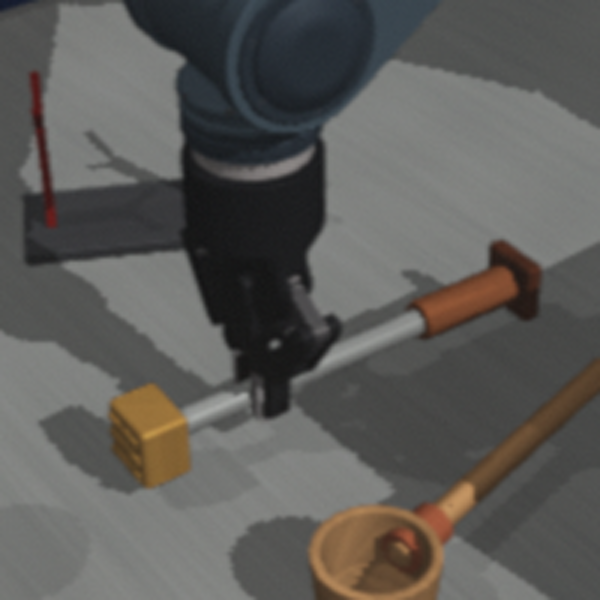

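The stamp is lifted: 7.4 N (about 0.75 kg) at the wrist, with almost no moment. Both ends rose by the same amount in the picture, so it hangs level. I'll raise it further.

>>> servo_tool:
  targets:
    - [[-15,0,0,0,0,0,8],[-42,0,0,0,0,0,8],[-75,0,0,0,0,0,8],[-108,0,0,0,0,0,8],[-130,0,0,0,0,0,8]]

```text
t: 5.75
ee_pos: [0.5791, 0.053, 0.1741]
orientation: [-169.7, 89.7, 7.0]
wrist_force: [0.3, 0.5, -7.9]
opening: 0.0132
```

>>> servo_tool:
  targets:
    - [[-5,0,0,0,0,0,8],[-8,0,0,0,0,0,8],[-8,0,0,0,0,0,8]]

```text
t: 6.12
ee_pos: [0.5784, 0.0531, 0.1811]
orientation: [-161.3, 89.8, 15.4]
wrist_force: [-0.2, 0.4, -8.0]
opening: 0.0133
```

```bash
python3 -c "
from h import *
plan((.5365,-.197,.18),-27.6)"
```

```text
shift [  0.8 252.1  27.2] | 254 turn [ 0.4233 -0.0023  0.0014] deg 24.3
t 6.125 q [-6.000e+00  8.900e+00  1.028e+02  1.000e-01  6.810e+01  8.740e+01] pos [0.5784 0.0531 0.1811] f [-0.2  0.4 -8. ] [-0.    0.04 -0.03] open 0.0133
```

>>> servo_tool:
  targets:
    - [[0,8,1,0.015,0,0,8],[0,28,3,0.05,0,0,8],[0,55,6,0.095,-0.001,0,8],[0,85,9,0.145,-0.001,0,8],[0,115,12,0.195,-0.001,0,8]]

```text
t: 6.75
ee_pos: [0.559, -0.0632, 0.1806]
orientation: [-137.6, 89.9, 27.7]
wrist_force: [0.9, -0.4, -8.1]
opening: 0.0133
```

```bash
python3 -c "
from h import *
plan((.5365,-.197,.18),-27.6)"
```

```text
shift [  0.5 135.1 -12.2] | 136 turn [ 0.2247 -0.0008  0.0009] deg 12.9
t 6.75 q [-1.800e+01  6.600e+00  1.054e+02  1.000e-01  6.790e+01  8.670e+01] pos [ 0.559  -0.0632  0.1806] f [ 0.9 -0.4 -8.1] [ 0.01 -0.    0.01] open 0.0133
```

>>> servo_tool:
  targets:
    - [[0,28,-2.5,0.045,0,0,8],[0,58,-5.5,0.095,0,0,8],[0,88,-8,0.145,0,0,8],[0,115,-10.5,0.19,0,0,8],[0,130,-12,0.215,0,0,8]]

```text
t: 7.38
ee_pos: [0.5367, -0.1942, 0.1803]
orientation: [-119.1, 90.0, 33.7]
wrist_force: [0.1, 0.2, -8.1]
opening: 0.0131
```

>>> servo_tool:
  targets:
    - [[0,2,0,0.005,0,0,8],[0,2,0,0.005,0,0,8]]

```text
t: 7.62
ee_pos: [0.5355, -0.1957, 0.1801]
orientation: [-71.7, 89.9, 80.8]
wrist_force: [0.0, -0.1, -8.3]
opening: 0.013
```

```bash
python3 - <<'E'
from h import *
plan((.5365,-.197,.12),-27.6)
from rig import get_image
import cv2
v=[.5365,-.197,np.radians(-27.6)]
for n,(x0,x1,y0,y1) in dict(top=(350,500,150,310),scene=(180,340,100,260)).items():
    im=get_image(n)[:,:,::-1]; cv2.imwrite(f"pics/{n}4.png",im)
    big=cv2.resize(im[y0:y1,x0:x1],None,fx=3.7,fy=3.7,interpolation=cv2.INTER_CUBIC)
    for p in proj(n,place(v,[(x,y,114) for x in(36,-84) for y in(25,-25)]+[(57,0,175),(-113,0,175)])):
        cv2.circle(big,tuple(int(a) for a in ((p-[x0,y0]+.5)*3.7)),3,(0,255,0),1)
    cv2.imwrite(f"pics/z4{n}.png",big)
E
```

```text
shift [60.1  0.8 -1.5] | 60 turn [0.0007 0.0004 0.0011] deg 0.1
t 7.625 q [-3.150e+01  7.700e+00  1.043e+02  1.000e-01  6.810e+01  8.600e+01] pos [ 0.5355 -0.1957  0.1801] f [ 0.  -0.1 -8.3] [ 0.05 -0.01 -0.04] open 0.013
```

View pics/z4top.png

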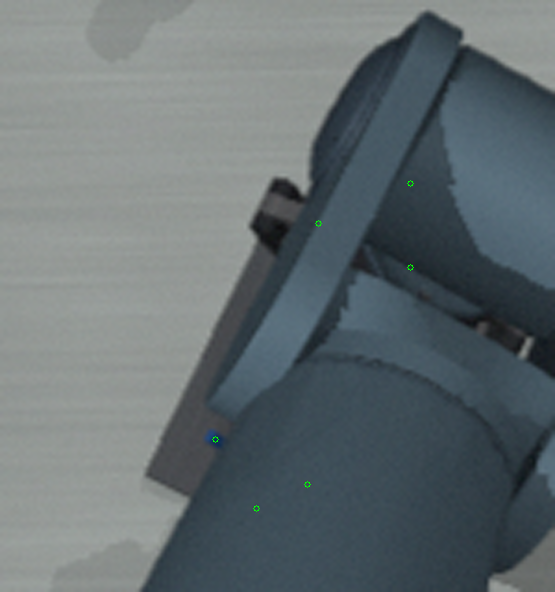

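View pics/z4scene.png

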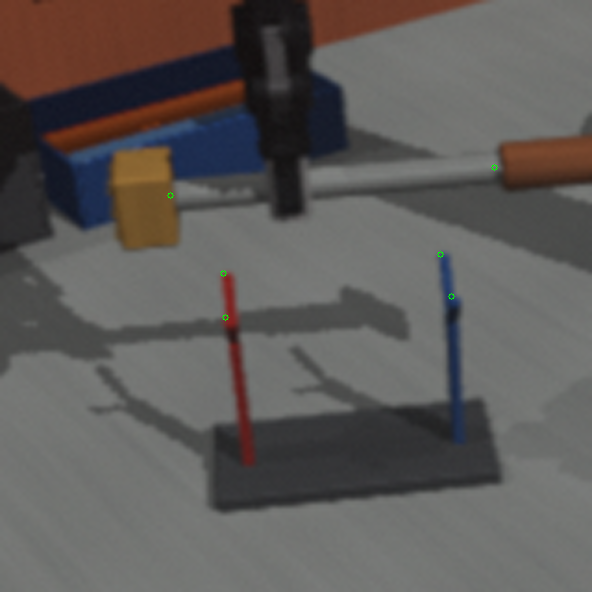

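The bar is level above both forks. Its ends at (176,194) and (500,163) match the predictions to about 1.5 px, the same calibration offset the forks show. I'll lower it.

>>> servo_tool:
  targets:
    - [[8,0.5,-1,0,0,0,8],[24,1,-1.5,0,0,0,8],[42,1,-1.5,0,0,0,8],[55,1,-1.5,0,0,0,8],[60,1,-1.5,0,0,0,8]]

```text
t: 8.35
ee_pos: [0.5359, -0.1962, 0.1184]
orientation: [-22.6, 89.8, 129.9]
wrist_force: [-0.4, 0.3, -8.0]
opening: 0.0134
```

```bash
python3 - <<'E'
from h import *
plan((.5365,-.197,.105),-27.6)
from rig import get_image
import cv2
n="scene";im=get_image(n)[:,:,::-1]; cv2.imwrite(f"pics/{n}5.png",im)
cv2.imwrite("pics/z5.png",cv2.resize(im[120:260,200:340],None,fx=4,fy=4,interpolation=cv2.INTER_CUBIC))
E
```

```text
shift [13.3  0.4 -0.9] | 13 turn [0.0018 0.0029 0.0012] deg 0.2
t 8.35 q [-3.150e+01  1.260e+01  1.059e+02  1.000e-01  6.170e+01  8.600e+01] pos [ 0.5359 -0.1962  0.1184] f [-0.4  0.3 -8. ] [-0.    0.05  0.03] open 0.0134
```

View pics/z5.png

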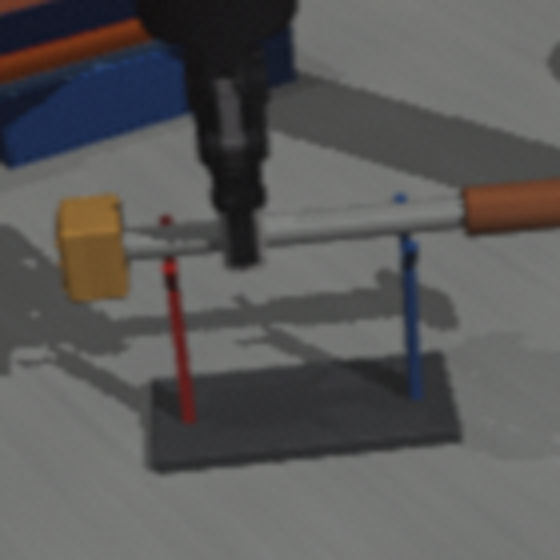

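The bar is now between the tips of both forks, with the red tip at (166,220) and the blue at (400,198) behind it. I'll keep lowering slowly.

>>> servo_tool:
  targets:
    - [[3,0.4,-0.9,0.002,0.003,0.001,8],[6,0.4,-0.9,0.002,0.003,0.001,8],[9,0.4,-0.9,0.002,0.003,0.001,8],[11,0.4,-0.9,0.002,0.003,0.001,8],[11,0.4,-0.9,0.002,0.003,0.001,8]]

```text
t: 9.02
ee_pos: [0.5365, -0.197, 0.1073]
orientation: [-139.0, 90.0, 13.4]
wrist_force: [-0.3, 0.2, -7.4]
opening: 0.0131
```

>>> servo_tool:
  targets:
    - [[0.5,0,0,0,0,0,8],[1,0,0,0,0,0,8],[1.5,0,0,0,0,0,8]]

```text
t: 9.4
ee_pos: [0.5365, -0.1971, 0.1059]
orientation: [-151.8, 90.0, 0.6]
wrist_force: [-0.2, 0.1, -8.9]
opening: 0.0134
```

>>> servo_tool:
  targets:
    - [[0.5,0,0,0,0,0,8],[1,0,0,0,0,0,8],[1,0,0,0,0,0,8]]

```text
t: 9.78
ee_pos: [0.5366, -0.197, 0.1049]
orientation: [-155.0, 90.0, -2.6]
wrist_force: [0.1, 0.3, -8.2]
opening: 0.0133
```

```bash
python3 - <<'E'
from h import *
plan((.5365,-.197,.105),-27.6)
from rig import get_image
import cv2
n="scene";im=get_image(n)[:,:,::-1]; cv2.imwrite(f"pics/{n}6.png",im)
cv2.imwrite("pics/z6.png",cv2.resize(im[120:260,200:340],None,fx=4,fy=4,interpolation=cv2.INTER_CUBIC))
E
```

```text
shift [-0.1  0.   0.1] | 0 turn [-0.0002 -0.0005  0.0002] deg 0.0
t 9.775 q [-31.5  13.8 106.1   0.   60.1  86.1] pos [ 0.5366 -0.197   0.1049] f [ 0.1  0.3 -8.2] [ 0.06 -0.01 -0.04] open 0.0133
```

View pics/z6.png

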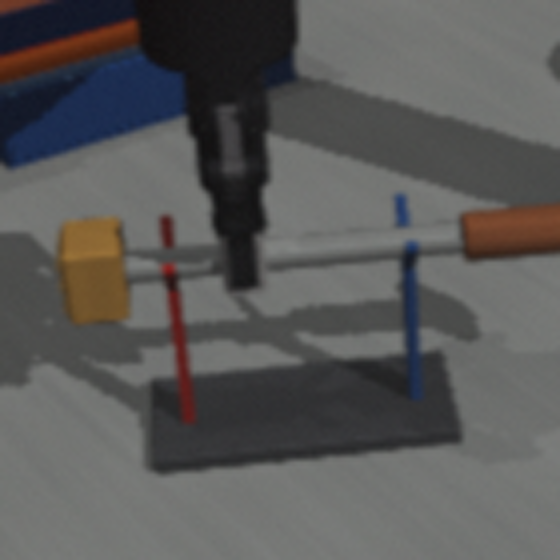

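The bar passes behind the near prongs of both forks at (170,268) and (410,245), close to its seat. There is no contact yet, so I'll lower in millimetre steps until the wrist force changes.

>>> servo_tool:
  targets:
    - [[0.7,0,0,0,0,0,8],[1.5,0,0,0,0,0,8],[1.5,0,0,0,0,0,8]]

```text
t: 10.2
ee_pos: [0.5368, -0.1971, 0.1046]
orientation: [-157.1, 90.0, -4.7]
wrist_force: [-4.7, 3.4, 3.3]
opening: 0.0134
```

>>> servo_tool:
  targets:
    - [[0.7,0,0,0,0,0,8],[1.5,0,0,0,0,0,8],[1.5,0,0,0,0,0,8]]

```text
t: 10.58
ee_pos: [0.5369, -0.1971, 0.1045]
orientation: [-9.7, 90.0, 142.7]
wrist_force: [-7.8, 3.3, 6.7]
opening: 0.0134
```

The force changed to +6.7 N upward with the TCP at 0.1045 m, so the bar is seated at about 0.100 m. I'll release gently.

>>> servo_tool:
  targets:
    - [[-0.5,0,0,0,0,0,13],[-0.5,0,0,0,0,0,18],[-0.5,0,0,0,0,0,24],[-0.5,0,0,0,0,0,32],[-0.5,0,0,0,0,0,40]]
  squeeze: 20

```text
t: 11.2
ee_pos: [0.5372, -0.1973, 0.1053]
orientation: [173.4, 90.0, -34.1]
wrist_force: [0.2, -0.6, -0.0]
opening: 0.04
```

```bash
python3 - <<'E'
from h import *
plan((.5365,-.197,.105),-27.6)
from rig import get_image
import cv2
n="scene";im=get_image(n)[:,:,::-1]; cv2.imwrite(f"pics/{n}7.png",im)
cv2.imwrite("pics/z7.png",cv2.resize(im[120:260,200:340],None,fx=4,fy=4,interpolation=cv2.INTER_CUBIC))
E
```

```text
shift [0.3 0.  0.8] | 1 turn [ 0.0001 -0.0006 -0.0001] deg 0.0
t 11.2 q [-31.5  13.9 106.   -0.   60.1  86.1] pos [ 0.5372 -0.1973  0.1053] f [ 0.2 -0.6 -0. ] [-0.   -0.01  0.01] open 0.04
```

View pics/z7.png

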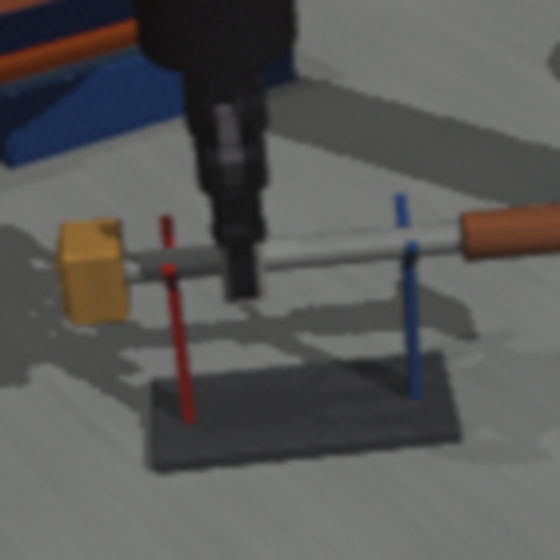

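The stamp rests level in both forks and the fingers are open, with zero wrist force. I'll open a little more and go straight up.

>>> servo_tool:
  targets:
    - [[0,0,0,0,0,0,55],[-10,0,0,0,0,0,60],[-30,0,0,0,0,0,60],[-60,0,0,0,0,0,60],[-90,0,0,0,0,0,60]]

```text
t: 11.88
ee_pos: [0.5374, -0.1974, 0.1979]
orientation: [176.5, 89.9, -31.1]
wrist_force: [0.6, 0.7, 1.0]
opening: 0.06
```

>>> servo_tool:
  targets:
    - [[-20,20,0,0,0,0,60],[-40,60,0,0,0,0,60],[-50,100,0,0,0,0,60],[-50,140,0,0,0,0,60],[-50,160,0,0,0,0,60]]

```text
t: 12.5
ee_pos: [0.4626, -0.3408, 0.2497]
orientation: [169.6, 89.7, -38.1]
wrist_force: [1.2, 0.2, -0.4]
opening: 0.0602
```

```bash
python3 - <<'E'
from h import *
from rig import get_image,models
import cv2
o=arm.get_obs();print(o['t'],o['ee_pos'],o['wrist_force'])
for n in("top","scene"):
    im=get_image(n)[:,:,::-1]; cv2.imwrite(f"pics/{n}8.png",im)
v=[.5365,-.197,np.radians(-27.6)]
im=cv2.imread("pics/scene8.png")
big=cv2.resize(im[120:260,200:360],None,fx=4,fy=4,interpolation=cv2.INTER_CUBIC)
for p in proj("scene",place(v,[(57,0,100),(57,20,120),(0,0,100),(-113,0,100)])): cv2.circle(big,tuple(int(a) for a in ((p-[200,120]+.5)*4)),3,(0,255,0),1)
cv2.imwrite("pics/z8.png",big)
for n in("graphite","block"): print(n,models.boxes_of("top",n))
E
```

```text
12.5 [ 0.46263441 -0.34076563  0.24967166] [ 1.22147462  0.24974289 -0.43787895]
graphite [{'at': [0.4719, 0.3518, 0.0315], 'score': 0.59}]
block [{'at': [0.5853, 0.1851, 0.0344], 'score': 0.84}]
```

View pics/z8.png

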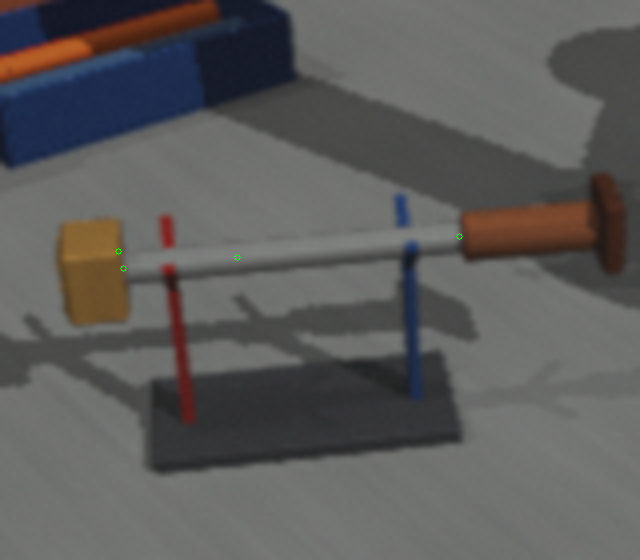

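View pics/top8.png

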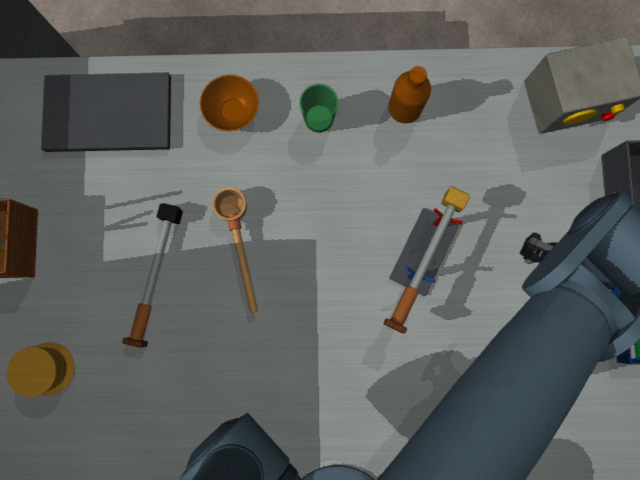

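The stamp is seated within 1–2 px of the prediction, with its head (455,197) outside the red fork. The other stamp and the block haven't moved. I'll hand it in.

>>> servo_tool:
  targets:
    - [[0,0,0,0,0,0,60],[0,0,0,0,0,0,60]]

```text
t: 12.95
ee_pos: [0.464, -0.3376, 0.248]
orientation: [-161.1, 89.9, -8.6]
wrist_force: [0.6, 0.4, -0.6]
opening: 0.0596
```

```bash
python3 -c "
from rig import close_job
print(close_job())"
```

```text
the job is handed in; nothing more can be done
None
```

The brass-headed stamp is in both forks of the rest, released and level, with its head just outside the red fork. I handed the job in at about 13 s; it reports no verdict.

- **Grip and lift:** I gripped the stamp at its balance point. The wrist carried about 8 N with almost no moment, and the pictures showed the bar level.
- **Seating:** I lowered it until the wrist force changed, with the bar's axis at about 100 mm, then opened the fingers. Wrist force was then zero, and I backed the gripper away to clear air.
- **Last pictures:** The bar lies within about 2 px of its predicted place. The network put the black-headed stamp and the block within 4 mm of their first readings, and both look unmoved.
- **Small disagreements:**
  - The scene camera sat about 1–2 px off my fit.
  - The arm overshot by 6 mm going down to the stamp, which I corrected before gripping.
  - The opening read 13 mm on the 16 mm bar, though the grip held firmly.

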